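# Build the sieve stack on the shaker

### The job

Get the little sieve shaker ready for a particle-size run: press the receiver pan down into the spring clips on the shaker's deck until it snaps fully home, then build the stack up on it, the fine sieve on the pan, the coarse sieve on the fine one and the lid on top, each nested squarely in the rim below. Let go of everything and leave the jar, the bottle and the pot standing near by undisturbed.

Things in the scene. Friction and masses are not known exactly. Their poses are not given: they have to be found in the camera images.
- shaker: small round white sieve shaker, fixed where it stands; origin on its vertical axis at worktop level. Metal deck (seat) 60 mm up; reaches 66 mm from the axis, grey control box in front (-x) 89 mm. On the deck 3 spring clips 12.5 mm high, mouth 68 mm across, with inward beads 59 mm across, 6.5 mm over the seat. A pan set in lightly stays 3 mm or more too high; 10 to 17 N down snaps it home.
- receiver: receiver pan: plain steel cup with a solid bottom, upright, 48 mm high, 58 mm outside, 54 mm inside, inner floor 7 mm up; foot flange 63 mm across in the lowest 6 mm. Origin: centre of the underside, z up. Home in the clips its origin is 60 mm above the shaker's and its wall is free of the clips from 13 mm above its underside.
- fine_sieve: fine sieve: the lower of two steel sieves, upright, 29 mm high, 58 mm outside, 54 mm inside, close mesh (about 3 mm squares) 9 mm up. Its lowest 7 mm are a tapered skirt (42 mm across below, 49 mm above) that drops into the rim below; the 58 mm frame starts above it. Origin: centre of the underside, z up. Nested on the receiver its origin is 41 mm above the receiver's.
- coarse_sieve: coarse sieve: the taller of two steel sieves, upright, 39 mm high, 58 mm outside, 54 mm inside, wide mesh (about 12 mm squares) 9 mm up. Same 7 mm tapered skirt, the 58 mm frame above it. Origin: centre of the underside, z up. Nested on the fine sieve its origin is 22 mm above the fine sieve's.
- sieve_lid: lid: flat steel disc 58 mm across, knob up, with the same 7 mm tapered skirt below; the disc lies 7 to 11 mm above its underside and on it stands a round knob 17 mm across, ending 33 mm above the underside. Origin: centre of the underside, z up. Nested on the coarse sieve its origin is 32 mm above the coarse sieve's.
- sample_jar: bystander: white jar with black lid, 66 mm across, 60 mm high, loose; origin at the centre of its underside. Leave it where it stands.
- amber_bottle: bystander: small amber bottle with white cap, 36 mm across, 88 mm high, loose; origin at the centre of its underside. Leave it where it stands.
- ointment_pot: bystander: small white lidded pot, 55 mm across, 46 mm high, loose; origin at the centre of its underside. Leave it where it stands.
Not all that is in view belongs to the job. What is shaped like the sieve_lid but blue is not meant.

How it is judged (in metres and radians):
On the way, in this order (a step that is already met when the one before it is completed fails the run):
1. the receiver pan is snapped fully home in the clips on the shaker's deck (horizontal distance between receiver and shaker below 0.004 m and z of receiver in the frame of shaker between 0.058 and 0.062 m and angle between receiver's own z axis and vertical below 0.06 rad), for 0.2 s.
2. the fine sieve is nested on the receiver pan, which is still home (all of step 1 and horizontal distance between fine_sieve and receiver below 0.004 m and z of fine_sieve in the frame of receiver between 0.039 and 0.043 m and angle between fine_sieve's own z axis and vertical below 0.06 rad), for 0.2 s.
3. the coarse sieve is nested on the fine sieve (all of step 2 and horizontal distance between coarse_sieve and fine_sieve below 0.004 m and z of coarse_sieve in the frame of fine_sieve between 0.02 and 0.024 m and angle between coarse_sieve's own z axis and vertical below 0.06 rad), for 0.2 s.
4. the lid is nested on the coarse sieve (all of step 3 and horizontal distance between sieve_lid and coarse_sieve below 0.004 m and z of sieve_lid in the frame of coarse_sieve between 0.03 and 0.034 m and angle between sieve_lid's own z axis and vertical below 0.06 rad), for 0.2 s.
At the end, for the whole second after the job is handed in: Pan home in the clips (2 mm in height, 4 mm off the shaker axis); fine sieve nested on the pan, coarse sieve on the fine, lid on the coarse, each within 4 mm of the axis and 2 mm of the nested height of the part below, upright within 0.06 rad; all released and at rest (all of step 4 and linear speed of each of receiver, fine_sieve, coarse_sieve, sieve_lid below 0.02 m/s and angular speed of each of receiver, fine_sieve, coarse_sieve, sieve_lid below 0.2 rad/s); the robot touches nothing.
It fails at once if the sample jar is pushed more than 25 mm from its place or tipped over (distance of sample_jar from where it was at the start of the episode above 0.025 m or angle between sample_jar's own z axis and vertical above 0.4 rad).
It fails at once if the amber bottle is pushed more than 25 mm from its place or tipped over (distance of amber_bottle from where it was at the start of the episode above 0.025 m or angle between amber_bottle's own z axis and vertical above 0.4 rad).
It fails at once if the ointment pot is pushed more than 25 mm from its place or tipped over (distance of ointment_pot from where it was at the start of the episode above 0.025 m or angle between ointment_pot's own z axis and vertical above 0.4 rad).
It also fails if it takes over 99 s, if anything falls off the work surface, if the arm or the gripper's body presses on something with over 40 N, if the wrist force passes 120 N, or if a joint passes its speed limit or range.

### The arm

A 6-joint arm with a two-finger parallel gripper is mounted at the origin on a cart in front of the work surface, level with it; the furniture and walls round the work are solid. World frame = base frame: x ahead of the robot, y to its left, z up, the work surface at z = 0. Lengths are in mm, angles in rad, forces in N, time in s.
With the tool pointing down it reaches from about 225 to 875 mm from the base axis. Payload 3.4 kg.
Tool frame: the origin (TCP) lies between the finger pads; the fingertips stand bot.tips_ahead ahead of it and the grasp point (between the pads) lies 3 mm ahead of it (bot.tips_ahead is the distance from the TCP to the fingertips, in mm); z points along the fingers, y is the line along which they close (so a half turn about z gives the same grasp; the last joint's range is limited). The gripper opens to 85 mm and grips with 20 to 120 N. Pads are 22 mm wide; open, the fingers measure 114 mm over their backs; the gripper's body (76 mm by 85 mm) begins 54 mm behind the grasp point. The pads swing forward as they close: fully open they stand 13 mm farther back than shut.
Start: joints at [1.18, 0.276, 1.505, -0, 1.361, -0.121], TCP at [153.275, 554.227, 253.328] pointing down, gripper open.
Joint ranges: [-2.89, 2.89], [-0.75, 2.08], [0.22, 2.7], [-1.18, 4.32], [0.11, 2.71], [-2.7, 2.7]. Speed limits (rad/s): [2.57, 2.57, 3.14, 3.14, 3.14, 3.14].

### API

Orientations are given as [roll, pitch, yaw] about the fixed x, y, z axes, in that order (R = Rz(yaw) Ry(pitch) Rx(roll)).
In Python, from workcell import get_obs, imaging, ticket, bot gives the robot as it stands. The module is installed in compiled form; this text tells all that it offers.
- The arm moves only by the tool jog_arm, never from a script. Its argument "plan" is a list of rows, each a list of 7 numbers: the closure, from -1 (fully open) to 1 (shut), then the shift along the tool's x, y, z in units of 60 mm (1.0 is 60 mm), then the turn, a rotation vector about the tool's x, y, z in units of 8 degrees (1.0 is 8 degrees). A call has exactly 10 rows; each row shifts and turns the commanded pose from where the row before left it, along the tool's axes as they then stand; what a row does not reach is not made up. A row lasts 1/8 s, in which the tool goes at most 62.5 mm and 10.7 degrees, less where a joint would pass 70% of its speed; a pose out of reach is approached as far as the arm can. A call is refused whole if a number of a shift passes 1 or a number of a turn 1, either way. A call with a gripper value outside its range is refused whole. The fingers move at their own pace and stop on an object; the grip force is fixed at half the most. Time passes only in rows, so rows that do not move let the fingers close, or fill a call up. It gives the time, the measured TCP pose, the force, the opening and the grip force at its end, in the units of the state.
- get_obs(): the state, without advancing time (a new reading comes with each control period).
- imaging.grab_frame(name): name is "scene" or "top" or "wrist"; returns the picture (400x640x3 uint8, red, green, blue); there is no depth.
- imaging.get_calibration(name): a dict with "fx", "fy", "cx", "cy" (pixels), "extrinsics" (4x4, takes a point from world to camera coordinates); the wrist camera has in their place "hand_eye" (4x4, takes a point from camera to tool coordinates, whose origin is the TCP and whose axes are the flange's). Camera axes: x right, y down, z forward; pixel columns grow to the right and rows downward; lengths in mm; the calibration is good to about 2 mm. A picture is of the moment at which its call begins: read the wrist's pose just before it. get_calibration takes no time and is no camera call.
- ticket.job_done(): hands the job in; it is judged then, once.
The state is a dict: "clock": time; "qpos": joint angles; "dq": joint speeds; "joint_torque": joint torques, N m; "tool_pos": TCP position; "tool_rot": TCP orientation; "ft_force": force on the tool from outside, world axes, zero at the start; "wrist_torque": the same for the moment, N m; "grip_width": opening from 0.0 (shut) to 1.0 (fully open); "finger_force": force on a finger pad.
Only numpy, scipy, OpenCV 4.12 (cv2) and the standard library are available. Lean on these libraries where they do the work, as an engineer would, in place of code of your own. Each camera call takes 0.05 s, during which the arm holds its last target. There are 200 camera calls.

## Working session

There is one attempt and no reset: what is moved stays moved. The work goes in short steps, Python scripts to look and compute and a tool call to move; the robot and the scene stay as the last step left them, time stands still between calls to the robot, and variables do not carry over. Pictures are saved under pics/ and viewed, at most 14 in all, crops included, and the job is handed in when it is done.

Besides the shell and the picture viewer there is one more tool, called after "Request:" as name(argument=value, ...) on one line, values as JSON. jog_arm: Moves the arm, as the interface text tells. Its arguments: {"type":"object","properties":{"plan":{"type":"array","items":{"type":"array","items":{"type":"number"}}}},"required":["plan"]}

```bash
mkdir -p pics; python3 - <<'E'
from workcell import get_obs, imaging, bot
import cv2, numpy as np
print(get_obs()); print(bot.tips_ahead)
for n in ["scene","top","wrist"]:
    im=imaging.grab_frame(n); cv2.imwrite(f"pics/{n}0.png",im[...,::-1])
    c=imaging.get_calibration(n); print(n,{k:(np.round(v,3).tolist()) for k,v in c.items()})
E
```

```text
{'clock': 0.0, 'qpos': array([ 1.17998442e+00,  2.76576576e-01,  1.50614188e+00,  1.84904827e-05,
        1.36069246e+00, -1.21005968e-01]), 'dq': array([ 0.00149661, -0.00073944,  0.00019675,  0.00158064,  0.00044039,
       -0.00249647]), 'joint_torque': array([-4.33596806e-04, -4.16776729e+01, -2.45804715e+01, -3.93834580e-04,
        1.10751728e-02, -3.09984239e-05]), 'tool_pos': array([153.07683351, 553.73936776, 252.44669124]), 'tool_rot': array([-3.13978987e+00, -2.37428355e-04,  2.87178263e+00]), 'ft_force': array([-0.33713578, -0.69776572,  0.54401635]), 'wrist_torque': array([ 0.00072558, -0.001125  ,  0.03989187]), 'finger_force': 0.0, 'grip_width': 1.0000533303279782}
22.0
scene {'fx': 390.401, 'fy': 390.401, 'cx': 321.646, 'cy': 196.401, 'extrinsics': [[0.671, -0.741, -0.008, -374.204], [-0.388, -0.342, -0.856, 225.935], [0.632, 0.577, -0.517, 1046.544], [0.0, 0.0, 0.0, 1.0]]}
top {'fx': 428.144, 'fy': 428.144, 'cx': 318.599, 'cy': 197.586, 'extrinsics': [[-0.014, -1.0, -0.022, -20.264], [-0.993, 0.017, -0.113, 523.686], [0.114, 0.02, -0.993, 1267.938], [0.0, 0.0, 0.0, 1.0]]}
wrist {'fx': 278.482, 'fy': 278.482, 'cx': 321.806, 'cy': 194.597, 'hand_eye': [[-0.0, -0.946, -0.324, 83.677], [1.0, -0.0, 0.0, -0.603], [-0.0, -0.324, 0.946, -121.301], [0.0, 0.0, 0.0, 1.0]]}
```

View pics/top0.png

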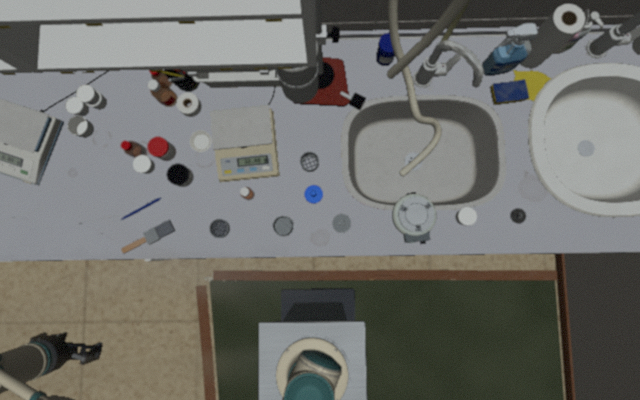

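View pics/scene0.png

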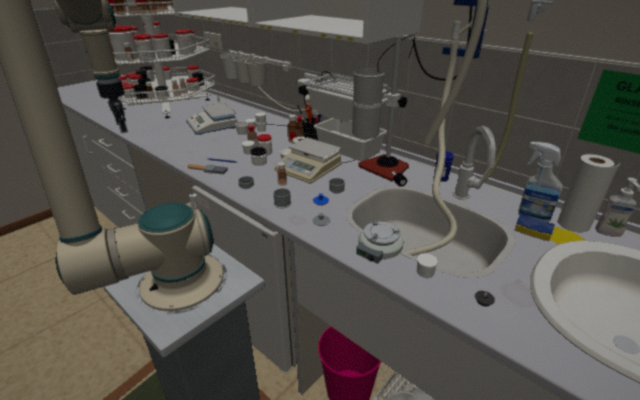

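Top view: receiver, fine and coarse sieves are among the discs at (220,228), (284,226) and (310,161). There is a grey lid at (342,223), a blue decoy at (313,194) and the shaker at (415,215). The bystanders are probably the jar at (178,174), the bottle at (246,193) and the pot at (467,215). I'll zoom in on these.

```bash
python3 - <<'E'
import cv2, numpy as np
t=cv2.imread("pics/top0.png")[140:250,195:445]; s=cv2.imread("pics/scene0.png")[160:260,225:425]
t=cv2.resize(t,(680,300),interpolation=cv2.INTER_CUBIC); s=cv2.resize(s,(600,300),interpolation=cv2.INTER_CUBIC)
m=np.zeros((600,680,3),np.uint8); m[:300]=t; m[300:,:600]=s
m=np.clip(m*1.4,0,255).astype(np.uint8)
cv2.imwrite("pics/crop0.png",m)
E
```

```text
(no output)
```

View pics/crop0.png

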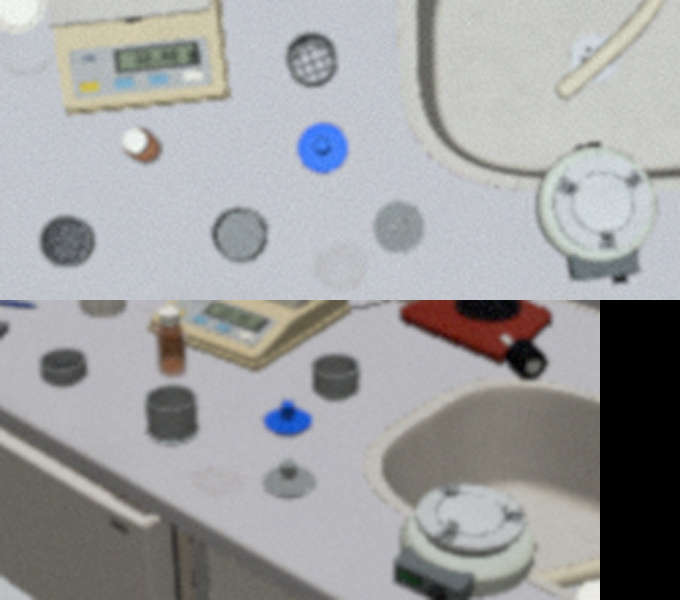

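Identification: the fine sieve (close mesh, low) is at (220,228) and the receiver (solid floor, tall) is at (284,226). The coarse sieve (wide mesh) is at (310,161) and the grey lid with knob is at (342,223). The blue lid at (313,194) is the decoy, and the faint disc at (320,238) is only a mark on the worktop.

```bash
cat > h.py <<'E'
from workcell import get_obs, imaging
import cv2, numpy as np
from scipy.spatial.transform import Rotation as Ro
def pose():
    o=get_obs(); T=np.eye(4); T[:3,:3]=Ro.from_euler('xyz',o['tool_rot']).as_matrix(); T[:3,3]=o['tool_pos']; return o,T
def ray(cam,px,z,T=None):
    c=imaging.get_calibration(cam)
    W=np.linalg.inv(c['extrinsics']) if cam!="wrist" else T@np.array(c['hand_eye'])
    d=W[:3,:3]@np.array([(px[0]-c['cx'])/c['fx'],(px[1]-c['cy'])/c['fy'],1]); o=W[:3,3]
    return o+d*(z-o[2])/d[2]
def proj(p,T):
    c=imaging.get_calibration("wrist"); W=np.linalg.inv(T@np.array(c['hand_eye']))
    q=W[:3,:3]@np.array(p)+W[:3,3]; return np.array([c['fx']*q[0]/q[2]+c['cx'],c['fy']*q[1]/q[2]+c['cy']])
def go(p,yaw=np.pi):
    """total shift (units of 60 mm) in the current tool axes, and turn vector in units of 8 deg (tool axes)"""
    o,T=pose(); R=Ro.from_matrix(T[:3,:3]); Rt=Ro.from_euler('xyz',[np.pi,0,yaw])
    print("shift/60",np.round(R.inv().apply(np.array(p)-T[:3,3])/60,3),"turn/8",np.round((R.inv()*Rt).as_rotvec(degrees=True)/8,3),
     "shift in target axes",np.round(Rt.inv().apply(np.array(p)-T[:3,3])/60,3))
def look(name,tag):
    o,T=pose(); im=imaging.grab_frame(name)[...,::-1].copy(); cv2.imwrite(f"pics/{tag}.png",im); return im,T
E
python3 - <<'E'
from h import *
for n,p,z in [("fine",(219.6,228.4),29),("recv",(283.2,226.2),48),("coarse",(309.7,162),39),("lid",(341.7,223.2),11),("shaker",(416.7,214.4),60),("jar",(178,174),60),("bottle",(244,191),88),("pot",(467,215),46),("blue",(313,194),11)]:
    print(n,np.round(ray("top",p,z),1))
r=ray("top",(283.2,226.2),48); go([r[0],r[1],200])
E
```

```text
fine [434.6 272.2  29. ]
recv [437.4  77.6  48. ]
coarse [631.5  -3.   39. ]
lid [445.6 -97.3  11. ]
shaker [ 465.4 -315.8   60. ]
jar [598.  391.8  60. ]
bottle [539.5 187.3  88. ]
pot [ 462.3 -466.6   46. ]
blue [536.8 -10.9  11. ]
shift/60 [-6.683 -6.385  0.885] turn/8 [-0.01  -0.002 -1.933] shift in target axes [-4.738 -7.937  0.877]
```

Request:
jog_arm(plan=[[-1,0,0,0,0,0,-0.97],[-1,0,0,0,0,0,-0.97],[-1,-0.5,-0.95,0.1,0,0,0],[-1,-0.5,-0.95,0.1,0,0,0],[-1,-0.5,-0.95,0.1,0,0,0],[-1,-0.5,-0.95,0.1,0,0,0],[-1,-0.5,-0.95,0.1,0,0,0],[-1,-0.5,-0.95,0.1,0,0,0],[-1,-0.5,-0.95,0.1,0,0,0],[-1,-0.5,-0.95,0.1,0,0,0]])

```text
clock: 1.4
tool_pos: [386.2, 112.1, 206.9]
tool_rot: [3.141, 0.001, -3.141]
ft_force: [0.9, 0.4, 0.4]
grip_width: 1.002
finger_force: 0.0
```

```bash
python3 - <<'E'
from h import *
r=[437.4,77.6,200]; go(r)
im,T=look("wrist","w1"); print(T[:3,3]); print(proj([437.4,77.6,48],T), proj([445.6,-97.3,11],T))
E
```

```text
shift/60 [-0.853 -0.576  0.115] turn/8 [0.003 0.006 0.007] shift in target axes [-0.853 -0.575  0.114]
[386.19255399 112.09003272 206.8672254 ]
[291.08271165 227.68298039] [153.70639134 220.60638464]
```

View pics/w1.png

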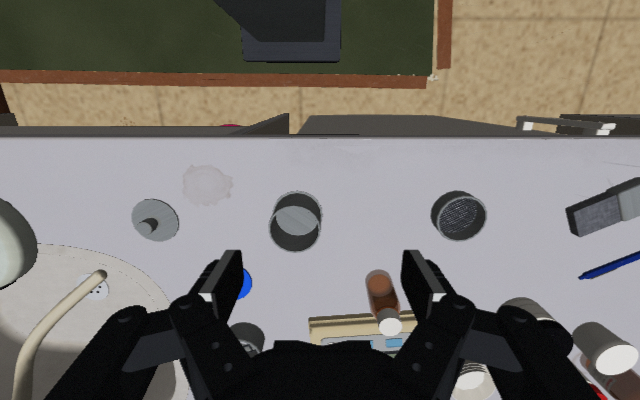

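Wrist view: the receiver is at about (297,221), the fine sieve at (459,215), the lid at (155,219), the bottle at (385,300) and the shaker at the left edge. I'll segment the outlines and cast rays to the rims.

```bash
cat >> h.py <<'E'
def rim(im,T,c,z,R=29,w=45,thr=None):
    """outline of the dark thing round pixel c: far edge (lowest pixels) and side extremes cast onto plane z"""
    x0,y0=max(0,int(c[0]-w)),max(0,int(c[1]-w)); g=cv2.GaussianBlur(cv2.cvtColor(im,cv2.COLOR_BGR2GRAY),(3,3),0)[y0:int(c[1]+w),x0:int(c[0]+w)]
    bg=np.percentile(g,85); m=((g<bg-25)*255).astype(np.uint8)
    cs=cv2.findContours(m,cv2.RETR_EXTERNAL,cv2.CHAIN_APPROX_NONE)[0]
    k=max(cs,key=cv2.contourArea); h=cv2.convexHull(k)[:,0].astype(float)+[x0,y0]
    P=np.array([ray("wrist",p,z,T)[:2] for p in h])
    bx=P[:,0].max()-R; ym=(P[:,1].max()+P[:,1].min())/2
    # circle fit to far half only
    f=P[P[:,0]>bx-5]; s=np.linalg.lstsq(np.c_[2*f,np.ones(len(f))],(f**2).sum(1),rcond=None)[0]
    print("bg",bg,"box",h.min(0),h.max(0),"width",round(np.ptp(P[:,1]),1),"centre(edge)",np.round([bx,ym],1),"circle fit",np.round(s[:2],1),"r",round(np.sqrt(s[2]+s[0]**2+s[1]**2),1))
E
python3 - <<'E'
from h import *
im=cv2.imread("pics/w1.png"); o,T=pose()
rim(im,T,(297,221),48); rim(im,T,(459,215),29); rim(im,T,(155,219),11)
E
```

```text
bg 179.0 box [268. 191.] [322. 252.] width 59.8 centre(edge) [443.3  73.4] circle fit [443.4  72.3] r 29.2
bg 178.0 box [430. 190.] [486. 241.] width 66.7 centre(edge) [439.7 261. ] circle fit [435.4 263.6] r 33.0
bg 179.0 box [132. 198.] [179. 241.] width 59.8 centre(edge) [ 449.1 -105. ] circle fit [ 448.2 -105.4] r 30.1
```

Request:
jog_arm(plan=[[-1,-0.3,-0.22,0.2,0,0,0],[-1,-0.3,-0.22,0.2,0,0,0],[-1,-0.3,-0.21,0.25,0,0,0],[-1,-0.05,0,0.2,0,0,0],[-1,0,0,0.2,0,0,0],[-1,0,0,0.2,0,0,0],[-1,0,0,0,0,0,0],[-1,0,0,0,0,0,0],[-1,0,0,0,0,0,0],[-1,0,0,0,0,0,0]])

```text
clock: 2.7
tool_pos: [442.9, 75.0, 132.4]
tool_rot: [3.141, 0.001, -3.141]
ft_force: [-0.3, 0.5, -0.4]
grip_width: 0.999
finger_force: 0.0
```

```bash
python3 - <<'E'
from h import *
im,T=look("wrist","w2"); print(T[:3,3]); print(proj([443,73,48],T))
E
```

```text
[442.92055553  74.97230676 132.37273153]
[320.02403329 210.37905042]
```

View pics/w2.png

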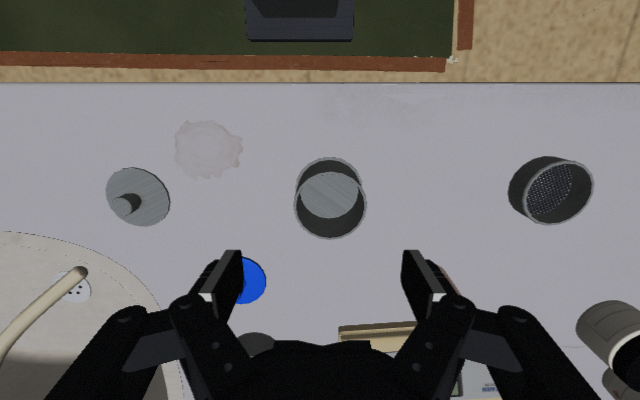

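```bash
python3 - <<'E'
from h import *
im=cv2.imread("pics/w2.png"); o,T=pose(); print(T[:3,3],o['dq'])
rim(im,T,(330,198),48,w=55); rim(im,T,(550,190),29,w=55); rim(im,T,(138,197),11,w=48)
E
```

```text
[442.84312929  74.95797543 132.2868489 ] [-0.00118259  0.0012162   0.00246099 -0.00012539 -0.00056794  0.00143936]
bg 160.0 box [293. 157.] [366. 239.] width 57.8 centre(edge) [439.4  80.5] circle fit [439.4  80.7] r 28.8
bg 159.0 box [507. 156.] [593. 224.] width 73.1 centre(edge) [434.5 267.9] circle fit [428.  269.8] r 36.6
bg 160.0 box [106. 167.] [170. 226.] width 58.7 centre(edge) [445.2 -95.2] circle fit [444.7 -95.5] r 29.5
```

Receiver rim is at (439.4, 80.5) with width 57.8 mm, which matches the top view within 3 mm. I'll grasp it now.

Request:
jog_arm(plan=[[-1,0.058,0.092,0.2,0,0,0],[-1,0,0,0.3,0,0,0],[-1,0,0,0.3,0,0,0],[-1,0,0,0.3,0,0,0],[-1,0,0,0.25,0,0,0],[-1,0,0,0.18,0,0,0],[-1,0,0,0,0,0,0],[1,0,0,0,0,0,0],[1,0,0,0,0,0,0],[1,0,0,0,0,0,0]])

```text
clock: 4.0
tool_pos: [439.7, 80.6, 41.2]
tool_rot: [3.141, 0.002, -3.141]
ft_force: [-1.3, -0.5, 5.5]
grip_width: 0.669
finger_force: 62.8
```

Request:
jog_arm(plan=[[1,0,0,0,0,0,0],[1,0,0,0,0,0,0],[1,0,0,0,0,0,0],[1,0,0,-0.1,0,0,0],[1,0,0,-0.4,0,0,0],[1,0,0,-0.6,0,0,0],[1,0,0,-0.6,0,0,0],[1,0,0,-0.6,0,0,0],[1,0,0,-0.1,0,0,0],[1,0,0,0,0,0,0]])

```text
clock: 5.25
tool_pos: [438.8, 80.5, 184.1]
tool_rot: [3.141, 0.0, -3.141]
ft_force: [0.8, -0.5, -1.3]
grip_width: 0.672
finger_force: 64.0
```

Request:
jog_arm(plan=[[1,0.05,-0.4,0,0,0,0],[1,0.1,-0.8,0,0,0,0],[1,0.1,-0.8,0,0,0,0],[1,0.1,-0.8,0,0,0,0],[1,0.1,-0.8,0,0,0,0],[1,0.1,-0.8,0,0,0,0],[1,0.1,-0.8,0,0,0,0],[1,0,-0.8,0,0,0,0],[1,0,-0.6,0,0,0,0],[1,0,0,0,0,0,0]])

```text
clock: 6.5
tool_pos: [400.0, -317.6, 182.0]
tool_rot: [3.14, -0.002, 3.14]
ft_force: [1.2, 0.9, -1.3]
grip_width: 0.668
finger_force: 64.2
```

Request:
jog_arm(plan=[[1,0,0,0,0,0,0],[1,0,0,0,0,0,0],[1,0,0,0,0,0,0],[1,0,0,0,0,0,0],[1,0,0,0,0,0,0],[1,0,0,0,0,0,0],[1,0,0,0,0,0,0],[1,0,0,0,0,0,0],[1,0,0,0,0,0,0],[1,0,0,0,0,0,0]])

```text
clock: 7.75
tool_pos: [400.6, -315.6, 184.1]
tool_rot: [3.141, 0.0, -3.141]
ft_force: [-0.2, 0.1, -0.2]
grip_width: 0.664
finger_force: 64.2
```

```bash
python3 - <<'E'
from h import *
im,T=look("wrist","w3"); print(T[:3,3]); print(proj([465.4,-315.8,60],T))
E
```

```text
[ 400.5866197  -315.57851225  184.06964049]
[322.06894768 255.20589146]
```

View pics/w3.png

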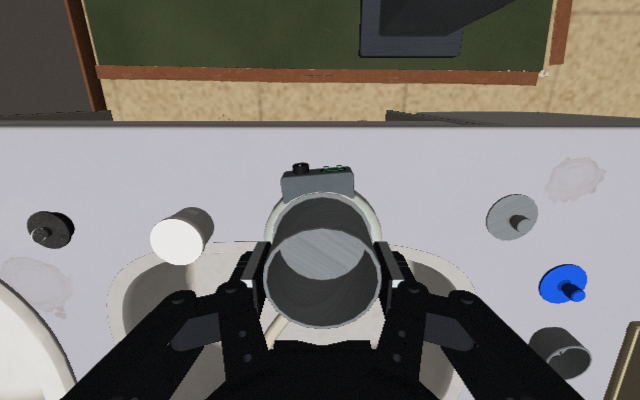

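The receiver hides the deck, so I'll step aside in y to see it.

Request:
jog_arm(plan=[[1,-0.1,0.3,0,0,0,0],[1,-0.1,0.4,0,0,0,0],[1,-0.1,0.4,0,0,0,0],[1,-0.1,0.4,0,0,0,0],[1,-0.1,0.3,0,0,0,0],[1,0,0.1,0,0,0,0],[1,0,0,0,0,0,0],[1,0,0,0,0,0,0],[1,0,0,0,0,0,0],[1,0,0,0,0,0,0]])

```text
clock: 9.05
tool_pos: [430.4, -202.0, 184.1]
tool_rot: [3.142, -0.0, -3.141]
ft_force: [0.3, -0.2, -1.6]
grip_width: 0.67
finger_force: 64.2
```

```bash
python3 - <<'E'
from h import *
im,T=look("wrist","w4"); o,_=pose(); print(T[:3,3],abs(o['dq']).max()); p=proj([465.4,-315.8,60],T); print(p)
x0,y0=int(p[0])-80,int(p[1])-70; print(x0,y0)
cv2.imwrite("pics/w4c.png",cv2.resize(im[y0:y0+140,x0:x0+160],None,fx=4,fy=4,interpolation=cv2.INTER_CUBIC))
E
```

```text
[ 430.38981626 -201.95530437  184.05467119] 0.0014204042721791914
[205.19186731 228.40191933]
125 158
```

View pics/w4c.png

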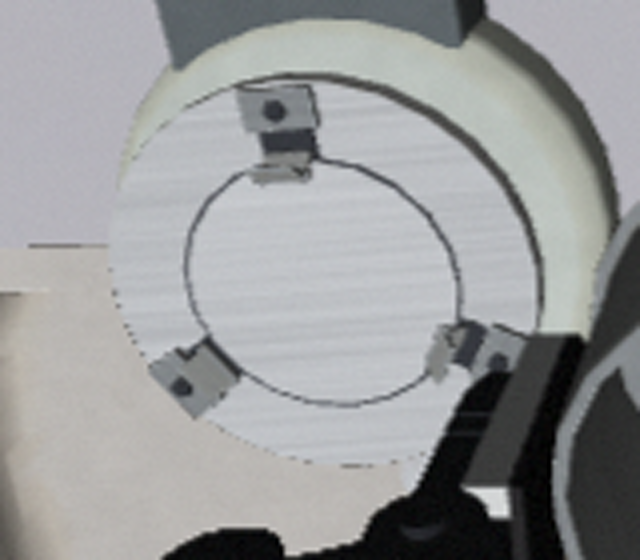

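The crop shows the deck with its engraved seat circle: left 185, right 462, top 158, bottom 405. There are three clips, one at the front and two at the back left and right. I'll fit circles on the z=60 plane.

```bash
python3 - <<'E'
from h import *
o,T=pose()
for pts in ([(185,260),(462,290),(345,405),(320,159),(190,230),(440,215),(250,378),(400,390),(400,180)],[(109,250),(541,290),(310,73),(355,465),(125,180),(506,180),(240,437),(125,330)]):
    P=np.array([ray("wrist",(125+x/4-.4,158+y/4-.4),60,T)[:2] for x,y in pts])
    s=np.linalg.lstsq(np.c_[2*P,np.ones(len(P))],(P**2).sum(1),rcond=None)[0]; r=np.sqrt(s[2]+s[0]**2+s[1]**2)
    print(s[:2],r,np.round(np.hypot(*(P-s[:2]).T)-r,1))
go([s[0],s[1],184])
im=cv2.imread("pics/w3.png")
E
```

```text
[ 465.64398192 -314.98773541] 33.63171640416831 [-0.  -0.6  0.1 -1.3 -0.   1.1  0.7 -0.7  0.7]
[ 465.02435017 -314.48636953] 52.19825577230962 [-0.2 -0.4  0.3 -0.1 -0.9  0.4 -0.2  1.1]
shift/60 [-0.576 -1.877  0.   ] turn/8 [ 0.001 -0.     0.002] shift in target axes [-5.770e-01 -1.877e+00  1.000e-03]
```

Request:
jog_arm(plan=[[1,-0.1,-0.3,0,0,0,0],[1,-0.16,-0.5,0,0,0,0],[1,-0.16,-0.5,0,0,0,0],[1,-0.16,-0.4,0,0,0,0],[1,0,-0.18,0.1,0,0,0],[1,0,0,0.25,0,0,0],[1,0,0,0.3,0,0,0],[1,0,0,0.2,0,0,0],[1,0,0,0,0,0,0],[1,0,0,0,0,0,0]])

```text
clock: 10.35
tool_pos: [465.7, -314.1, 133.4]
tool_rot: [-3.141, 0.001, -3.14]
ft_force: [0.5, -0.4, -1.4]
grip_width: 0.669
finger_force: 64.2
```

Request:
jog_arm(plan=[[1,0,0,0,0,0,0],[1,0,0,0,0,0,0],[1,0,0,0.1,0,0,0],[1,0,0,0.1,0,0,0],[1,0,0,0,0,0,0],[1,0,0,0,0,0,0],[1,0,0,0,0,0,0],[1,0,0,0,0,0,0],[1,0,0,0,0,0,0],[1,0,0,0,0,0,0]])

```text
clock: 11.6
tool_pos: [465.4, -314.3, 121.2]
tool_rot: [-3.142, 0.0, -3.14]
ft_force: [0.6, 0.2, -1.0]
grip_width: 0.671
finger_force: 64.2
```

Request:
jog_arm(plan=[[1,0,-0.01,0.08,0,0,0],[1,0,0,0.07,0,0,0],[1,0,0,0.05,0,0,0],[1,0,0,0.03,0,0,0],[1,0,0,0.02,0,0,0],[1,0,0,0,0,0,0],[1,0,0,0,0,0,0],[1,0,0,0,0,0,0],[1,0,0,0,0,0,0],[1,0,0,0,0,0,0]])

```text
clock: 12.85
tool_pos: [465.7, -314.9, 106.4]
tool_rot: [-3.141, 0.001, -3.141]
ft_force: [1.9, 2.1, 5.1]
grip_width: 0.666
finger_force: 64.7
```

Request:
jog_arm(plan=[[1,0,0,0.02,0,0,0],[1,0,0,0.02,0,0,0],[1,0,0,0.02,0,0,0],[1,0,0,0,0,0,0],[1,0,0,0,0,0,0],[1,0,0,0,0,0,0],[1,0,0,0,0,0,0],[1,0,0,0,0,0,0],[1,0,0,0,0,0,0],[1,0,0,0,0,0,0]])

```text
clock: 14.1
tool_pos: [464.9, -314.5, 101.9]
tool_rot: [3.141, -0.001, -3.14]
ft_force: [0.2, -0.4, -7.1]
grip_width: 0.668
finger_force: 65.0
```

Request:
jog_arm(plan=[[1,0,0,0.02,0,0,0],[1,0,0,0.02,0,0,0],[1,0,0,0,0,0,0],[1,0,0,0,0,0,0],[1,0,0,0,0,0,0],[1,0,0,0,0,0,0],[1,0,0,0,0,0,0],[1,0,0,0,0,0,0],[1,0,0,0,0,0,0],[1,0,0,0,0,0,0]])

```text
clock: 15.35
tool_pos: [465.7, -315.0, 101.3]
tool_rot: [-3.141, 0.001, -3.14]
ft_force: [-1.4, 1.5, 5.3]
grip_width: 0.672
finger_force: 65.9
```

Request:
jog_arm(plan=[[1,0,0,0.03,0,0,0],[1,0,0,0.03,0,0,0],[1,0,0,0,0,0,0],[1,0,0,0,0,0,0],[1,0,0,-0.05,0,0,0],[1,0,0,-0.04,0,0,0],[1,0,0,0,0,0,0],[-1,0,0,0,0,0,0],[-1,0,0,0,0,0,0],[-1,0,0,0,0,0,0]])

```text
clock: 16.6
tool_pos: [465.6, -315.0, 102.0]
tool_rot: [-3.141, 0.0, -3.14]
ft_force: [-0.8, -0.1, -0.0]
grip_width: 1.006
finger_force: 0.0
```

Request:
jog_arm(plan=[[-1,0,0,0,0,0,0],[-1,0,0,0,0,0,0],[-1,0,0,0,0,0,0],[-1,0,0,-0.3,0,0,0],[-1,0,0,-0.5,0,0,0],[-1,0,0,-0.6,0,0,0],[-1,0.2,0.5,-0.2,0,0,0],[-1,0.2,0.5,0,0,0,0],[-1,0.1,0.3,0,0,0,0],[-1,0,0,0,0,0,0]])

```text
clock: 17.85
tool_pos: [435.0, -236.1, 198.0]
tool_rot: [-3.141, 0.0, -3.139]
ft_force: [-0.5, -0.6, -0.1]
grip_width: 0.997
finger_force: 0.0
```

Request:
jog_arm(plan=[[-1,0,0,0,0,0,0],[-1,0,0,0,0,0,0],[-1,0,0,0,0,0,0],[-1,0,0,0,0,0,0],[-1,0,0,0,0,0,0],[-1,0,0,0,0,0,0],[-1,0,0,0,0,0,0],[-1,0,0,0,0,0,0],[-1,0,0,0,0,0,0],[-1,0,0,0,0,0,0]])

```text
clock: 19.1
tool_pos: [435.3, -236.9, 197.9]
tool_rot: [3.142, 0.0, -3.141]
ft_force: [0.4, -0.3, 0.7]
grip_width: 1.0
finger_force: 0.0
```

```bash
python3 - <<'E'
from h import *
im,T=look("wrist","w5"); o,_=pose(); print(T[:3,3],abs(o['dq']).max()); p=proj([465.2,-314.8,108],T); print(p,proj([465.2,-314.8,67],T))
x0,y0=max(0,int(p[0])-80),max(0,int(p[1])-70); print(x0,y0)
cv2.imwrite("pics/w5c.png",cv2.resize(im[y0:y0+140,x0:x0+160],None,fx=4,fy=4,interpolation=cv2.INTER_CUBIC))
E
```

```text
[ 435.3213918  -236.89091111  197.91505131] 0.003329597234252951
[230.74132503 240.49080718] [243.54429289 220.5770664 ]
150 170
```

View pics/w5c.png

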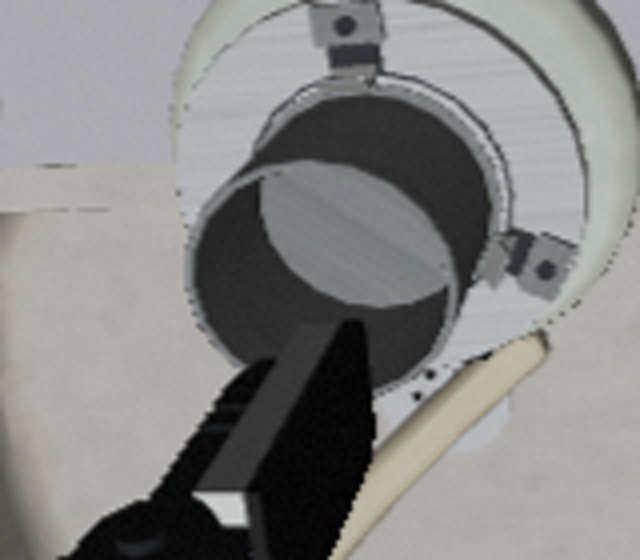

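Pan is home: the flange sits under the clip beads and the rim centre is at about (231,239), against a predicted (231,240). Next is the fine sieve.

Request:
jog_arm(plan=[[-1,0,0.5,0,0,0,0],[-1,0,0.95,0,0,0,0],[-1,0,0.95,0,0,0,0],[-1,0,0.95,0,0,0,0],[-1,0,0.95,0,0,0,0],[-1,0,0.95,0,0,0,0],[-1,0,0.95,0,0,0,0],[-1,0,0.95,0,0,0,0],[-1,0,0.9,0,0,0,0],[-1,0,0.4,0,0,0,0]])

```text
clock: 20.4
tool_pos: [434.5, 273.0, 197.9]
tool_rot: [3.141, 0.0, -3.138]
ft_force: [-0.3, -0.5, -0.3]
grip_width: 0.997
finger_force: 0.0
```

Request:
jog_arm(plan=[[-1,0,0,0.3,0,0,0],[-1,0,0,0.4,0,0,0],[-1,0,0,0.3,0,0,0],[-1,0,0,0.2,0,0,0],[-1,0,0,0,0,0,0],[-1,0,0,0,0,0,0],[-1,0,0,0,0,0,0],[-1,0,0,0,0,0,0],[-1,0,0,0,0,0,0],[-1,0,0,0,0,0,0]])

```text
clock: 21.65
tool_pos: [434.8, 270.1, 126.0]
tool_rot: [3.141, 0.0, -3.141]
ft_force: [-1.0, -0.1, -0.0]
grip_width: 1.0
finger_force: 0.0
```

```bash
python3 - <<'E'
from h import *
im,T=look("wrist","w6"); o,_=pose(); print(T[:3,3],abs(o['dq']).max()); p=proj([434.6,270,29],T); print(p)
rim(im,T,p,29,w=58)
E
```

```text
[434.79640324 270.10741743 126.04368288] 0.0017637349706635169
[322.32459844 204.4483609 ]
bg 162.0 box [294. 166.] [363. 236.] width 58.1 centre(edge) [435.1 275.3] circle fit [435.1 275.4] r 29.1
```

View pics/w6.png

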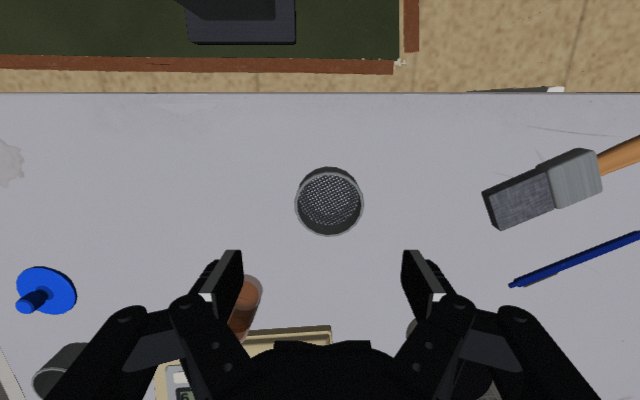

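The fine sieve's rim is centred at (435.1, 275.3), radius 29.1, at pixel (329,201). I'll grasp it.

Request:
jog_arm(plan=[[-1,-0.005,0.087,0.2,0,0,0],[-1,0,0,0.3,0,0,0],[-1,0,0,0.3,0,0,0],[-1,0,0,0.3,0,0,0],[-1,0,0,0.27,0,0,0],[-1,0,0,0.2,0,0,0],[-1,0,0,0,0,0,0],[1,0,0,0,0,0,0],[1,0,0,0,0,0,0],[1,0,0,0,0,0,0]])

```text
clock: 22.95
tool_pos: [435.7, 275.7, 33.0]
tool_rot: [3.141, 0.002, -3.141]
ft_force: [-0.4, 0.0, 5.5]
grip_width: 0.649
finger_force: 63.4
```

Request:
jog_arm(plan=[[1,0,0,0,0,0,0],[1,0,0,0,0,0,0],[1,0,0,0,0,0,0],[1,0,0,-0.2,0,0,0],[1,0,0,-0.4,0,0,0],[1,0,0,-0.6,0,0,0],[1,0,0,-0.6,0,0,0],[1,0,0,-0.6,0,0,0],[1,0,0,-0.3,0,0,0],[1,0,0,0,0,0,0]])

```text
clock: 24.2
tool_pos: [435.9, 275.7, 195.8]
tool_rot: [3.14, 0.004, -3.14]
ft_force: [0.2, -0.2, -1.5]
grip_width: 0.652
finger_force: 63.8
```

Request:
jog_arm(plan=[[1,-0.05,-0.5,0,0,0,0],[1,-0.05,-0.95,0,0,0,0],[1,-0.05,-0.95,0,0,0,0],[1,-0.05,-0.95,0,0,0,0],[1,-0.05,-0.95,0,0,0,0],[1,-0.05,-0.95,0,0,0,0],[1,-0.05,-0.95,0,0,0,0],[1,-0.05,-0.95,0,0,0,0],[1,-0.05,-0.95,0,0,0,0],[1,-0.05,-0.9,0,0,0,0]])

```text
clock: 25.45
tool_pos: [464.8, -266.2, 192.6]
tool_rot: [3.14, -0.001, -3.141]
ft_force: [0.2, -0.1, -0.3]
grip_width: 0.646
finger_force: 63.8
```

Request:
jog_arm(plan=[[1,0,-0.5,0,0,0,0],[1,0,-0.34,0,0,0,0],[1,0,0,0.1,0,0,0],[1,0,0,0.2,0,0,0],[1,0,0,0.2,0,0,0],[1,0,0,0.15,0,0,0],[1,0,0,0.1,0,0,0],[1,0,0,0,0,0,0],[1,0,0,0,0,0,0],[1,0,0,0,0,0,0]])

```text
clock: 26.7
tool_pos: [465.9, -315.3, 149.1]
tool_rot: [-3.141, 0.001, -3.141]
ft_force: [-0.3, -0.1, -1.4]
grip_width: 0.648
finger_force: 63.9
```

Request:
jog_arm(plan=[[1,0.01,0.005,0.05,0,0,0],[1,0,0,0.05,0,0,0],[1,0,0,0.04,0,0,0],[1,0,0,0.04,0,0,0],[1,0,0,0.03,0,0,0],[1,0,0,0.02,0,0,0],[1,0,0,0,0,0,0],[1,0,0,0,0,0,0],[1,0,0,0,0,0,0],[1,0,0,0,0,0,0]])

```text
clock: 27.95
tool_pos: [465.1, -314.8, 135.0]
tool_rot: [-3.142, 0.0, -3.141]
ft_force: [-0.5, 0.0, -1.6]
grip_width: 0.65
finger_force: 63.9
```

Request:
jog_arm(plan=[[1,0,0,0.02,0,0,0],[1,0,0,0.02,0,0,0],[1,0,0,0,0,0,0],[1,0,0,0,0,0,0],[1,0,0,0,0,0,0],[1,0,0,0,0,0,0],[1,0,0,0,0,0,0],[1,0,0,0,0,0,0],[1,0,0,0,0,0,0],[1,0,0,0,0,0,0]])

```text
clock: 29.2
tool_pos: [465.2, -314.8, 133.9]
tool_rot: [-3.141, 0.001, -3.141]
ft_force: [-2.3, 1.3, 7.4]
grip_width: 0.649
finger_force: 64.7
```

Contact is at the expected nested height. I'll release, back off and check.

Request:
jog_arm(plan=[[1,0,0,-0.02,0,0,0],[-1,0,0,0,0,0,0],[-1,0,0,0,0,0,0],[-1,0,0,0,0,0,0],[-1,0,0,0,0,0,0],[-1,0,0,-0.2,0,0,0],[-1,0,0,-0.5,0,0,0],[-1,0,0,-0.5,0,0,0],[-1,0,0,-0.5,0,0,0],[-1,0.2,0.6,0,0,0,0]])

```text
clock: 30.45
tool_pos: [455.4, -281.5, 239.2]
tool_rot: [-3.136, 0.007, 3.141]
ft_force: [0.0, 0.9, 0.5]
grip_width: 1.0
finger_force: 0.0
```

Request:
jog_arm(plan=[[-1,0.2,0.6,0,0,0,0],[-1,0.1,0.2,0,0,0,0],[-1,0,0,0,0,0,0],[-1,0,0,0,0,0,0],[-1,0,0,0,0,0,0],[-1,0,0,0,0,0,0],[-1,0,0,0,0,0,0],[-1,0,0,0,0,0,0],[-1,0,0,0,0,0,0],[-1,0,0,0,0,0,0]])

```text
clock: 31.7
tool_pos: [435.0, -230.8, 235.7]
tool_rot: [3.142, 0.0, -3.14]
ft_force: [-0.8, 0.1, 0.1]
grip_width: 0.999
finger_force: 0.0
```

```bash
python3 - <<'E'
from h import *
im,T=look("wrist","w7"); o,_=pose(); print(T[:3,3],abs(o['dq']).max()); p=proj([465.2,-314.8,130],T); print(p,proj([631.5,-3,39],T))
x0,y0=max(0,int(p[0])-80),max(0,int(p[1])-75); print(x0,y0)
cv2.imwrite("pics/w7c.png",cv2.resize(im[y0:y0+140,x0:x0+160],None,fx=4,fy=4,interpolation=cv2.INTER_CUBIC))
go([631.5,-3,T[2,3]])
E
```

```text
[ 435.00885294 -230.77291536  235.70591604] 0.0021968573015252006
[229.40312368 232.39777454] [483.89122519 309.81100775]
149 157
shift/60 [-3.28   3.791  0.   ] turn/8 [0.    0.    0.009] shift in target axes [-3.275  3.795  0.   ]
```

View pics/w7c.png

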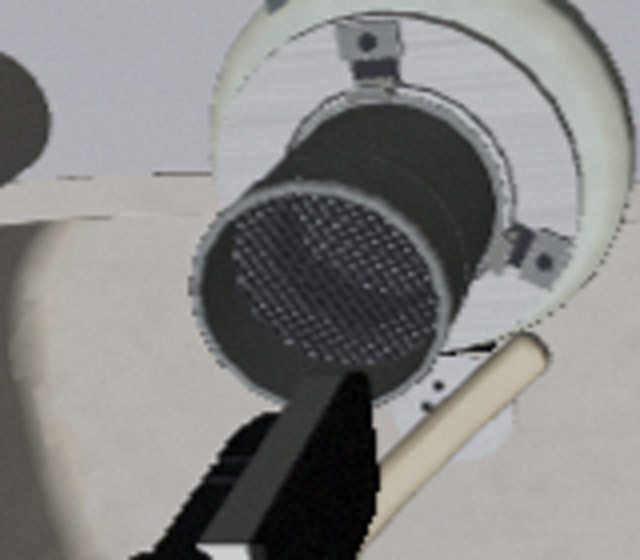

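Fine sieve is nested, with a continuous wall and an even seam (rim at crop (320,295)). Next is the coarse sieve.

Request:
jog_arm(plan=[[-1,0,0.5,0,0,0,0],[-1,0,0.8,0,0,0,0],[-1,-0.2,0.8,0,0,0,0],[-1,-0.5,0.8,0,0,0,0],[-1,-0.6,0.6,0,0,0,0],[-1,-0.6,0.3,0,0,0,0],[-1,-0.6,0,0.2,0,0,0],[-1,-0.5,0,0.4,0,0,0],[-1,-0.27,0,0.4,0,0,0],[-1,0,0,0.4,0,0,0]])

```text
clock: 33.0
tool_pos: [632.5, -2.5, 150.5]
tool_rot: [3.142, 0.001, -3.14]
ft_force: [-0.6, 0.7, -0.2]
grip_width: 1.0
finger_force: 0.0
```

Request:
jog_arm(plan=[[-1,0,0,0.1,0,0,0],[-1,0,0,0,0,0,0],[-1,0,0,0,0,0,0],[-1,0,0,0,0,0,0],[-1,0,0,0,0,0,0],[-1,0,0,0,0,0,0],[-1,0,0,0,0,0,0],[-1,0,0,0,0,0,0],[-1,0,0,0,0,0,0],[-1,0,0,0,0,0,0]])

```text
clock: 34.25
tool_pos: [631.0, -2.6, 145.7]
tool_rot: [3.142, -0.0, -3.141]
ft_force: [-0.4, -0.0, -0.2]
grip_width: 0.998
finger_force: 0.0
```

```bash
python3 - <<'E'
from h import *
im,T=look("wrist","w8"); o,_=pose(); print(T[:3,3],abs(o['dq']).max()); p=proj([631.5,-3,39],T); print(p)
rim(im,T,p,39,w=50)
E
```

```text
[630.9574886   -2.56562211 145.6647666 ] 0.0011633581743261182
[321.92925808 201.32633239]
bg 163.0 box [290. 166.] [356. 235.] width 58.1 centre(edge) [635.2  -2. ] circle fit [635.2  -1.8] r 29.2
```

View pics/w8.png

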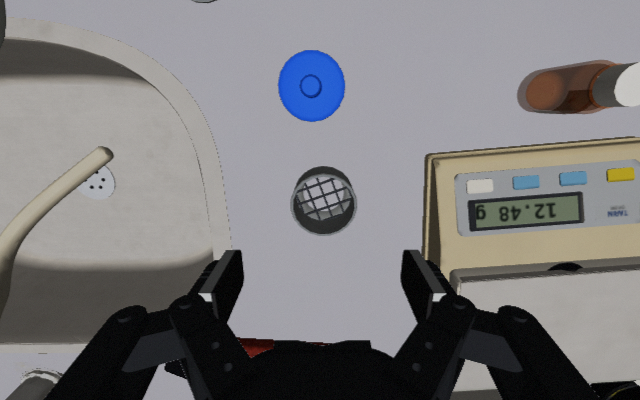

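The coarse sieve is at pixel (323,200), so (635.2, -2.0) with r 29.2. The balance is about 95 mm to the right and clears the fingers. I'll grasp it.

Request:
jog_arm(plan=[[-1,-0.07,0.01,0.3,0,0,0],[-1,0,0,0.35,0,0,0],[-1,0,0,0.35,0,0,0],[-1,0,0,0.35,0,0,0],[-1,0,0,0.25,0,0,0],[-1,0,0,0.2,0,0,0],[-1,0,0,0,0,0,0],[1,0,0,0,0,0,0],[1,0,0,0,0,0,0],[1,0,0,0,0,0,0]])

```text
clock: 35.55
tool_pos: [636.3, -2.1, 39.2]
tool_rot: [-3.141, 0.003, -3.14]
ft_force: [-0.8, 0.1, 4.0]
grip_width: 0.648
finger_force: 64.2
```

Request:
jog_arm(plan=[[1,0,0,0,0,0,0],[1,0,0,0,0,0,0],[1,0,0,0,0,0,0],[1,0,0,-0.2,0,0,0],[1,0,0,-0.5,0,0,0],[1,0,0,-0.7,0,0,0],[1,0,0,-0.7,0,0,0],[1,0,0,-0.7,0,0,0],[1,0,0,-0.4,0,0,0],[1,0,0,0,0,0,0]])

```text
clock: 36.8
tool_pos: [636.0, -2.0, 232.2]
tool_rot: [-3.141, 0.005, -3.14]
ft_force: [0.3, 0.3, -0.8]
grip_width: 0.647
finger_force: 63.6
```

Request:
jog_arm(plan=[[1,0.4,0,0,0,0,0],[1,0.7,-0.1,0,0,0,0],[1,0.7,-0.4,0,0,0,0],[1,0.6,-0.7,0,0,0,0],[1,0.3,-0.8,0,0,0,0],[1,0.13,-0.8,0,0,0,0],[1,0,-0.8,0,0,0,0],[1,0,-0.8,0,0,0,0],[1,0,-0.5,0,0,0,0],[1,0,-0.3,0,0,0,0]])

```text
clock: 38.05
tool_pos: [464.8, -315.0, 227.9]
tool_rot: [3.139, -0.003, 3.141]
ft_force: [0.4, -0.3, -1.2]
grip_width: 0.65
finger_force: 63.8
```

Request:
jog_arm(plan=[[1,0,0,0.15,0,0,0],[1,0,0,0.25,0,0,0],[1,0,0,0.25,0,0,0],[1,0,0,0.15,0,0,0],[1,0,0,0.1,0,0,0],[1,0,0,0,0,0,0],[1,0,0,0,0,0,0],[1,0,0,0,0,0,0],[1,0,0,0,0,0,0],[1,0,0,0,0,0,0]])

```text
clock: 39.3
tool_pos: [465.8, -314.2, 175.9]
tool_rot: [-3.141, 0.0, -3.141]
ft_force: [0.4, -0.6, -0.5]
grip_width: 0.647
finger_force: 63.8
```

Down about 14 mm with fine steps.

Request:
jog_arm(plan=[[1,0,-0.01,0.05,0,0,0],[1,0,0,0.05,0,0,0],[1,0,0,0.04,0,0,0],[1,0,0,0.03,0,0,0],[1,0,0,0.03,0,0,0],[1,0,0,0.02,0,0,0],[1,0,0,0,0,0,0],[1,0,0,0,0,0,0],[1,0,0,0,0,0,0],[1,0,0,0,0,0,0]])

```text
clock: 40.55
tool_pos: [465.7, -314.8, 162.5]
tool_rot: [-3.142, 0.0, -3.14]
ft_force: [0.3, -1.0, -1.3]
grip_width: 0.646
finger_force: 63.8
```

Request:
jog_arm(plan=[[1,0,0,0.02,0,0,0],[1,0,0,0.01,0,0,0],[1,0,0,0,0,0,0],[1,0,0,0,0,0,0],[1,0,0,0,0,0,0],[1,0,0,0,0,0,0],[1,0,0,0,0,0,0],[1,0,0,0,0,0,0],[1,0,0,0,0,0,0],[1,0,0,0,0,0,0]])

```text
clock: 41.8
tool_pos: [465.8, -314.8, 162.0]
tool_rot: [-3.141, 0.001, -3.141]
ft_force: [-1.2, 0.9, 6.1]
grip_width: 0.649
finger_force: 64.6
```

Request:
jog_arm(plan=[[1,0,0,-0.02,0,0,0],[-1,0,0,0,0,0,0],[-1,0,0,0,0,0,0],[-1,0,0,0,0,0,0],[-1,0,0,0,0,0,0],[-1,0,0,-0.2,0,0,0],[-1,0,0,-0.5,0,0,0],[-1,0,0,-0.5,0,0,0],[-1,0,0,-0.3,0,0,0],[-1,0.1,0.6,0,0,0,0]])

```text
clock: 43.05
tool_pos: [461.2, -281.1, 254.6]
tool_rot: [-3.137, 0.005, 3.14]
ft_force: [0.3, 1.0, -0.1]
grip_width: 1.001
finger_force: 0.0
```

Request:
jog_arm(plan=[[-1,0.2,0.6,0,0,0,0],[-1,0,0.3,0,0,0,0],[-1,0,0,0,0,0,0],[-1,0,0,0,0,0,0],[-1,0,0,0,0,0,0],[-1,0,0,0,0,0,0],[-1,0,0,0,0,0,0],[-1,0,0,0,0,0,0],[-1,0,0,0,0,0,0],[-1,0,0,0,0,0,0]])

```text
clock: 44.3
tool_pos: [447.6, -224.8, 251.9]
tool_rot: [3.142, 0.0, -3.14]
ft_force: [0.2, -0.5, 0.3]
grip_width: 1.002
finger_force: 0.0
```

```bash
python3 - <<'E'
from h import *
im,T=look("wrist","w9"); o,_=pose(); print(T[:3,3],abs(o['dq']).max()); print(proj([465.2,-314.8,162],T),proj([445.2,-95.2,11],T))
go([445.2,-95.2,130])
E
```

```text
[ 447.61147647 -224.76811674  251.91626578] 0.0011962295185064962
[214.67936959 227.34208323] [419.92522712 164.10396536]
shift/60 [0.038 2.159 2.032] turn/8 [0.    0.    0.008] shift in target axes [0.04  2.159 2.032]
```

View pics/w9.png

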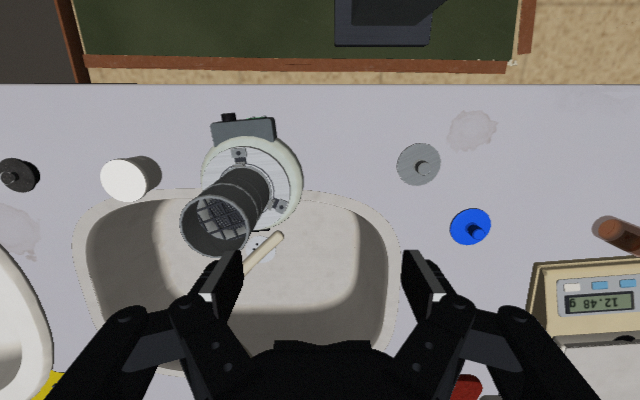

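Coarse sieve is nested: rim at (216,226), predicted (215,227). The lid disc is at (418,164), as predicted. I'll move over the lid.

Request:
jog_arm(plan=[[-1,0.04,0.4,0,0,0,0],[-1,0,0.6,0.2,0,0,0],[-1,0,0.6,0.4,0,0,0],[-1,0,0.4,0.5,0,0,0],[-1,0,0.15,0.5,0,0,0],[-1,0,0,0.3,0,0,0],[-1,0,0,0.1,0,0,0],[-1,0,0,0,0,0,0],[-1,0,0,0,0,0,0],[-1,0,0,0,0,0,0]])

```text
clock: 45.6
tool_pos: [445.6, -96.1, 132.6]
tool_rot: [-3.141, 0.002, -3.141]
ft_force: [-0.3, -0.4, 0.4]
grip_width: 0.998
finger_force: 0.0
```

Request:
jog_arm(plan=[[-1,0,0,0,0,0,0],[-1,0,0,0,0,0,0],[-1,0,0,0,0,0,0],[-1,0,0,0,0,0,0],[-1,0,0,0,0,0,0],[-1,0,0,0,0,0,0],[-1,0,0,0,0,0,0],[-1,0,0,0,0,0,0],[-1,0,0,0,0,0,0],[-1,0,0,0,0,0,0]])

```text
clock: 46.85
tool_pos: [445.1, -95.8, 131.9]
tool_rot: [3.142, 0.0, -3.14]
ft_force: [0.1, -0.1, 0.4]
grip_width: 0.999
finger_force: 0.0
```

```bash
python3 - <<'E'
from h import *
im,T=look("wrist","w10"); o,_=pose(); print(T[:3,3],abs(o['dq']).max()); p=proj([445.2,-95.2,11],T); print(p,proj([445.2,-95.2,33],T))
rim(im,T,p,11,w=46)
x0,y0=int(p[0])-60,int(p[1])-60; print(x0,y0)
cv2.imwrite("pics/w10c.png",cv2.resize(im[y0:y0+120,x0:x0+120],None,fx=4,fy=4,interpolation=cv2.INTER_CUBIC))
E
```

```text
[445.07818109 -95.77126443 131.90970585] 0.001939919010320926
[323.01050912 195.50874647] [323.12979285 204.02894681]
bg 156.0 box [291. 165.] [352. 224.] width 56.1 centre(edge) [445.  -96.7] circle fit [445.9 -96.7] r 28.3
263 135
```

View pics/w10c.png

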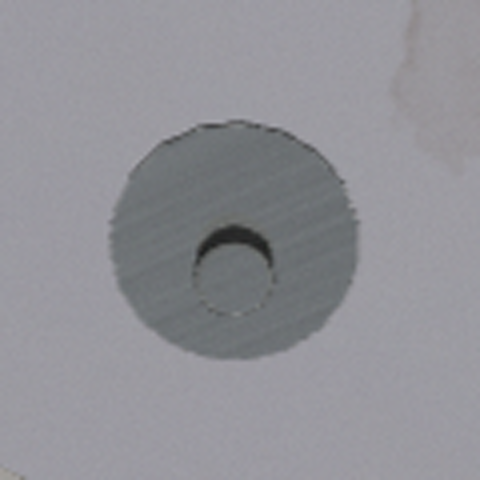

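The lid disc is centred at (445.5, -96.5). The knob top is at pixel (322,205), giving (445.7, -96.3), and it is steel grey, so this is the right lid. I'll grasp the knob.

Request:
jog_arm(plan=[[-1,-0.01,-0.01,0.2,0,0,0],[-1,0,0,0.3,0,0,0],[-1,0,0,0.3,0,0,0],[-1,0,0,0.3,0,0,0],[-1,0,0,0.26,0,0,0],[-1,0,0,0.2,0,0,0],[-1,0,0,0,0,0,0],[1,0,0,0,0,0,0],[1,0,0,0,0,0,0],[1,0,0,0,0,0,0]])

```text
clock: 48.15
tool_pos: [446.0, -96.5, 38.7]
tool_rot: [-3.141, 0.001, -3.141]
ft_force: [-0.8, -0.1, 0.0]
grip_width: 0.376
finger_force: 0.0
```

Request:
jog_arm(plan=[[1,0,0,0,0,0,0],[1,0,0,0,0,0,0],[1,0,0,0,0,0,0],[1,0,0,0,0,0,0],[1,0,0,0,0,0,0],[1,0,0,0,0,0,0],[1,0,0,0,0,0,0],[1,0,0,0,0,0,0],[1,0,0,0,0,0,0],[1,0,0,0,0,0,0]])

```text
clock: 49.4
tool_pos: [445.9, -96.4, 38.9]
tool_rot: [-3.141, 0.001, -3.141]
ft_force: [-0.9, 0.9, 4.9]
grip_width: 0.167
finger_force: 58.5
```

Request:
jog_arm(plan=[[1,0,0,-0.2,0,0,0],[1,0,0,-0.6,0,0,0],[1,0,0,-0.8,0,0,0],[1,0,0,-0.8,0,0,0],[1,0,-0.2,-0.7,0,0,0],[1,-0.08,-0.6,-0.24,0,0,0],[1,-0.1,-0.7,0,0,0,0],[1,-0.1,-0.8,0,0,0,0],[1,-0.05,-0.7,0,0,0,0],[1,0,-0.4,0,0,0,0]])

```text
clock: 50.65
tool_pos: [465.5, -302.1, 238.7]
tool_rot: [3.141, -0.0, 3.141]
ft_force: [0.3, 1.1, -0.7]
grip_width: 0.166
finger_force: 58.7
```

Request:
jog_arm(plan=[[1,0,-0.24,0,0,0,0],[1,0,0,0,0,0,0],[1,0,0,0.1,0,0,0],[1,0,0,0.2,0,0,0],[1,0,0,0.1,0,0,0],[1,0,0,0.05,0,0,0],[1,0,0,0,0,0,0],[1,0,0,0,0,0,0],[1,0,0,0,0,0,0],[1,0,0,0,0,0,0]])

```text
clock: 51.9
tool_pos: [465.7, -314.8, 211.9]
tool_rot: [-3.141, 0.0, -3.141]
ft_force: [0.1, -0.7, -1.4]
grip_width: 0.17
finger_force: 58.7
```

Next I'll go down 18 mm to about 194.

Request:
jog_arm(plan=[[1,0,0,0.06,0,0,0],[1,0,0,0.06,0,0,0],[1,0,0,0.05,0,0,0],[1,0,0,0.05,0,0,0],[1,0,0,0.04,0,0,0],[1,0,0,0.03,0,0,0],[1,0,0,0,0,0,0],[1,0,0,0,0,0,0],[1,0,0,0,0,0,0],[1,0,0,0,0,0,0]])

```text
clock: 53.15
tool_pos: [465.7, -314.8, 194.4]
tool_rot: [-3.142, 0.0, -3.141]
ft_force: [0.1, -0.3, -1.2]
grip_width: 0.166
finger_force: 58.7
```

Request:
jog_arm(plan=[[1,0,0,0.02,0,0,0],[1,0,0,0.01,0,0,0],[1,0,0,0,0,0,0],[1,0,0,0,0,0,0],[1,0,0,0,0,0,0],[1,0,0,0,0,0,0],[1,0,0,0,0,0,0],[1,0,0,0,0,0,0],[1,0,0,0,0,0,0],[1,0,0,0,0,0,0]])

```text
clock: 54.4
tool_pos: [465.9, -314.8, 193.8]
tool_rot: [-3.141, 0.001, -3.14]
ft_force: [-1.7, 0.6, 4.7]
grip_width: 0.172
finger_force: 59.2
```

Request:
jog_arm(plan=[[1,0,0,-0.02,0,0,0],[-1,0,0,0,0,0,0],[-1,0,0,0,0,0,0],[-1,0,0,0,0,0,0],[-1,0,0,0,0,0,0],[-1,0,0,0,0,0,0],[-1,0,0,0,0,0,0],[-1,0,0,-0.3,0,0,0],[-1,0,0,-0.5,0,0,0],[-1,0,0,-0.5,0,0,0]])

```text
clock: 55.65
tool_pos: [465.6, -314.7, 272.3]
tool_rot: [3.141, -0.0, -3.141]
ft_force: [0.5, -0.2, 0.3]
grip_width: 0.998
finger_force: 0.0
```

Request:
jog_arm(plan=[[-1,0.1,0.5,0,0,0,0],[-1,0.2,0.6,0,0,0,0],[-1,0,0.6,0,0,0,0],[-1,0,0.2,0,0,0,0],[-1,0,0,0,0,0,0],[-1,0,0,0,0,0,0],[-1,0,0,0,0,0,0],[-1,0,0,0,0,0,0],[-1,0,0,0,0,0,0],[-1,0,0,0,0,0,0]])

```text
clock: 56.9
tool_pos: [447.6, -200.9, 271.7]
tool_rot: [3.141, 0.0, -3.141]
ft_force: [-0.3, -0.3, 0.5]
grip_width: 1.0
finger_force: 0.0
```

```bash
python3 - <<'E'
from h import *
im,T=look("wrist","w11"); print(T[:3,3],proj([465.2,-314.8,166],T),proj([465.2,-314.8,188],T))
s,_=look("scene","s11"); a=s[130:290,300:460]
p=proj([465.2,-314.8,150],T); x0,y0=max(0,int(p[0])-80),int(p[1])-80; print(x0,y0); b=im[y0:y0+160,x0:x0+160]
cv2.imwrite("pics/fin.png",cv2.resize(np.hstack([a,b]),None,fx=2.5,fy=2.5,interpolation=cv2.INTER_CUBIC))
E
```

```text
[ 447.59296891 -200.90064747  271.65910827] [194.25205015 219.67319623] [182.55850208 230.74261125]
121 132
```

View pics/fin.png

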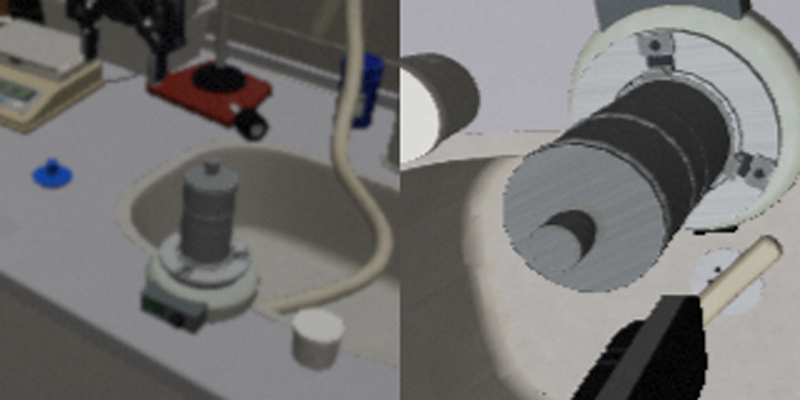

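The stack stands straight on the shaker and the lid is flush on top: disc centre at crop (585,217), which is pixel (195,219) against a predicted (194,220). The gripper is clear and the pot is undisturbed, so I'm handing the job in.

```bash
python3 -c "
from workcell import ticket; print(ticket.job_done())"
```

```text
the job is handed in; nothing more can be done
None
```

The job is handed in at about 57 s, and by camera and contact heights the pan is home, both sieves and the lid are nested square on it, everything is released, and nothing near by was touched; the hand-in gave no verdict.

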